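# Move the snap-in filter cartridge to the height-set dock

### The job

A white filter cartridge is snapped into the sampler dock (the one with the low instrument housing behind its socket). Pinch its two sprung side tabs gently together to free it, lift it straight out without tearing at the catches, and press it gently fully home in the empty dock that stands on two columns, so that when you let go both tabs have sprung out again and hold it down on the dock's spring plunger. Leave the other things on the bench where they are.

Things in the scene. Friction and masses are not known exactly. Their poses are not given: they have to be found in the camera images.
- cartridge: filter cartridge, white plastic with two grey tabs, 60 x 54 x 78 mm, about 170 g, upright. Origin: centre of its underside, z up, tabs on its +y and -y sides; a half turn about z makes no difference. Plug 44 x 44 mm, z 0 to 34 mm (lowest 5 mm narrowed to 41 x 41); above the flange a grip block 38 x 23 mm up to z 74 mm with a button on top.
- flange (a point): centre of the underside of the cartridge's flange (60 x 54 x 6 mm), 34 mm over the cartridge's origin. It lands on a dock's rim when the cartridge is fully home. The docks are damaged by force: at most 40 N between the cartridge and either dock, also when pulling or pinching off centre.
- barb_l (a point): outer top edge of the +y tab's barb as it stands when sprung out (27 mm off the axis, 25.5 mm over the cartridge's origin; this point does not move with the tab). Flat top, ramp below. It catches under the dock's 6 mm thick rim; fully home it is 2.5 mm below the rim's underside. It clears the rim once its tab is pressed in 4 mm or more.
- barb_r (a point): the same for the -y tab's barb.
- pad_l: the +y tab's ribbed press pad, 22 mm wide along x, 6 mm thick, 32 mm high (z 44 to 76 mm over the cartridge's origin). Origin: centre of its outer face; moves with the tab. Outer faces are 52 mm apart when free, 41 mm with both tabs fully in. Clear of flange and dock, reached from above. At most 45 N from a finger; 20 to 30 N is plenty to hold and carry.
- pad_r: the same on the -y tab.
- tab_l (a joint): travel of the +y tab in m: 0 sprung out, 0.0055 fully pressed in (hard stop). Spring: 2 N at rest, 6 N fully in.
- tab_r (a joint): the same for the -y tab.
- dock_a: sampler dock, fixed: base plate 150 x 92 mm, grey socket 64 x 70 mm with its rim 50 mm above the bench, and a 56 mm high instrument housing (x 46 to 90 mm, 84 mm wide). Origin: on the bench under the socket's centre, z up. The cartridge starts home in it, axes along the dock's, underside 16 mm above the bench.
- dock_b: column dock, fixed: base plate 110 x 134 mm, the same grey socket 64 x 70 mm between two columns, clamped at a height that varies and is not measured: rim 62 to 86 mm above the bench. Origin: on the bench under the socket's centre, z up. Mouth 47 x 47 mm, 2 mm chamfer. Catches on its +y and -y sides: the cartridge's y axis must lie along the dock's, either way round.
- column_l (a point): top of the column dock's +y column (12 mm steel rod), 50 mm off the socket's centre and 64 mm above the bench.
- column_r (a point): the same for the -y column.
- plunger_b (a joint): travel in m of the spring plunger (brass pin) in the middle of the column dock's socket: 0 free, grows when pressed. It meets the cartridge 9 mm before that is home: 4 N at first, 7 N when home (0.009). Cartridge latched and let go: about 0.0065. A cartridge that is not caught is lifted up again.
- cup_a: bystander: specimen cup with orange lid, 60 mm across, 60 mm high. Origin: centre of its underside, z up.
- cup_b: bystander: specimen cup with white lid, 60 mm across, 60 mm high. Origin: centre of its underside, z up.
- jar: bystander: white screw-cap jar, 46 mm across, 78 mm high. Origin: centre of its underside, z up.
- small_box: bystander: small white carton, 44 x 70 x 34 mm. Origin: centre of its underside, z up.
- tape: bystander: roll of masking tape, 100 mm across, 25 mm high. Origin: centre of its underside, z up.
- case: bystander: flat grey case, 100 x 130 x 39 mm. Origin: centre of its underside, z up.
Not all that is in view belongs to the job. Leave any yellow look-alike of the cartridge alone.

How it is judged:
By the outcome, as a careful person would: the job done as asked, in the order asked, and still so for the second after the job is handed in, with the robot touching nothing.
It also fails if it takes over 51 s, if anything falls off the work surface, if the arm or the gripper's body presses on something with over 40 N, if the wrist force passes 120 N, or if a joint passes its speed limit or range.

### The arm

A 6-joint arm with a two-finger parallel gripper is mounted at the origin on a cart in front of the work surface, level with it; the furniture and walls round the work are solid. World frame = base frame: x ahead of the robot, y to its left, z up, the work surface at z = 0. Lengths are in mm, angles in degrees, forces in N, time in s.
With the tool pointing down it reaches from about 250 to 725 mm from the base axis. Payload 4 kg.
Tool frame: the origin (TCP) lies midway between the tips of the shut fingers; the grasp point (between the pads) lies 19 mm behind it (arm.grip_depth is the distance from the TCP to the grasp point, in mm); z points along the fingers, y is the line along which they close (so a half turn about z gives the same grasp; the last joint's range is limited). The gripper opens to 85 mm and grips with 20 to 120 N. Pads are 22 mm wide; open, the fingers measure 114 mm over their backs; the gripper's body (76 mm by 85 mm) begins 54 mm behind the grasp point. The pads swing forward as they close: fully open they stand 13 mm farther back than shut.
Start: joints at [-67.609, 13.785, 0.286, 76.501, 0, 90], TCP at [190.462, -462.302, 192.306] pointing down, gripper open.
Joint ranges: [-155.79, 155.79], [-60.16, 107.12], [-62.33, 73.08], [-114, 123.19], [-81.49, 82.49], [-180, 180]. Speed limits (degrees/s): [159.86, 159.86, 180, 180, 180, 180].

### API

Orientations are given as a 3x3 rotation matrix whose columns are the frame's x, y, z axes.
In Python, from rig import arm gives the robot as it stands. The module is installed in compiled form; this text tells all that it offers.
- The arm moves only by the tool play_rows, never from a script. Its argument "commands" is a list that holds one entry, the list of rows, each a list of 5 numbers: the shift along the world's x, y, z in m, then the turn about the world's z in rad, then the opening, from -1 (shut) to 1 (fully open), so that 0 is half open. A call has 1 to 10 rows; each row is the pose to reach, as a shift and turn from the pose commanded when the call began; what a row does not reach only later rows make up. A row lasts 1/10 s, in which the tool goes at most 50 mm and 8.59 degrees, less where a joint would pass 70% of its speed; a pose out of reach is approached as far as the arm can. A call with a gripper value outside its range is refused whole. The fingers move at their own pace and stop on an object; the grip force is fixed at half the most. Time passes only in rows, so rows that repeat a pose let the fingers close. It gives the time, the measured TCP pose, the force, the opening and the grip force at its end, in the units of the state.
- arm.get_obs(): the state, without advancing time (a new reading comes with each control period).
- arm.get_image(name): name is "scene" or "top"; returns a dict with "frame" (480x640x3 uint8, red, green, blue), "camera_matrix" (3x3 intrinsics, pixels), "pose" (4x4, takes a point from camera to world coordinates). Camera axes: x right, y down, z forward; pixel columns grow to the right and rows downward; lengths in mm; the calibration is good to about 2 mm. A picture is of the moment at which its call begins. There is no depth.
- arm.sign_off(): hands the job in; it is judged then, once.
Trained networks look in the newest picture that a camera, given by its name, has taken for a name from the list of things; names that differ only in an ending like _2 or _b are one class to them, and where a whole thing is asked for, a point or a joint stands for the part that bears it (a point fixed in the world has none). Each returns a list of dicts, best first, with "p" (0 to 1); they miss things now and then, are a little off and sometimes report something else, mostly with a low value. They report only what shows in the picture. A call takes as long as a camera call. They do not tell look-alikes from the thing itself.
- arm.trace(target, camera): "region" (480x640 bool, what is visible of it).
- arm.spot_point(target, camera): "xyz" ([x, y, z] in mm, in world coordinates, good to about 4 mm: a listed point, or the origin of a listed thing).
The state is a dict: "time_s": time; "joint_positions": joint angles; "joint_vel": joint speeds; "joint_efforts": joint torques, N m; "position": TCP position; "orientation": TCP orientation; "contact_force": force on the tool from outside, world axes, zero at the start; "wrist_torque": the same for the moment, N m; "finger_gap": finger opening in mm; "grip_force": force on a finger pad.
Only numpy, scipy, OpenCV 4.12 (cv2) and the standard library are available. Lean on these libraries where they do the work, as an engineer would, in place of code of your own. Each camera call takes 0.05 s, during which the arm holds its last target. There are 200 camera calls.

## Working session

There is one attempt and no reset: what is moved stays moved. The work goes in short steps, Python scripts to look and compute and a tool call to move; the robot and the scene stay as the last step left them, time stands still between calls to the robot, and variables do not carry over. Pictures are saved under pics/ and viewed, at most 10 in all, crops included, and the job is handed in when it is done.

Besides the shell and the picture viewer there is one more tool, called as name(argument=value, ...), one argument or row to a line, values as JSON. play_rows: Moves the arm, as the interface text tells. Its arguments: {"type":"object","properties":{"commands":{"type":"array","items":{"type":"array","items":{"type":"array","items":{"type":"number"}}}}},"required":["commands"]}

```bash
mkdir -p pics
cat > h.py <<'E'
from rig import arm
import numpy as np, cv2
def save(im,n): cv2.imwrite('pics/'+n,cv2.cvtColor(im['frame'],cv2.COLOR_RGB2BGR))
def ray(im,u,v):
    K=im['camera_matrix'];T=im['pose'];d=T[:3,:3]@np.linalg.inv(K)@np.array([u,v,1.]);return T[:3,3],d
def onz(im,u,v,z):
    o,d=ray(im,u,v);return (o+d*(z-o[2])/d[2]).round(1)
def proj(im,p):
    T=im['pose'];q=im['camera_matrix']@(T[:3,:3].T@(np.array(p)-T[:3,3]));return (q[:2]/q[2]).round(1)
E
python3 - <<'E'
from h import *
for c in ['scene','top']:
    im=arm.get_image(c);save(im,c+'0.png');print(c,im['pose'].round(2).tolist(),im['camera_matrix'].round(1).tolist())
    for t in ['cartridge','flange','barb_l','barb_r','pad_l','dock_a','dock_b','column_l','column_r']:
        print(t,[(round(d['p'],2),np.round(d['xyz']).tolist(),proj(im,d['xyz']).tolist()) for d in arm.spot_point(t,c)][:4])
o=arm.get_obs();print({k:np.round(v,2).tolist() for k,v in o.items()},arm.grip_depth)
E
```

```text
scene [[-0.8, -0.45, 0.4, -64.92], [-0.61, 0.58, -0.54, 684.75], [0.01, -0.68, -0.74, 1032.52], [0.0, 0.0, 0.0, 1.0]] [[613.1, 0.0, 308.7], [0.0, 613.1, 226.8], [0.0, 0.0, 1.0]]
cartridge [(0.75, [513.0, 310.0, 0.0], [184.5, 338.9]), (0.71, [495.0, 155.0, 21.0], [243.1, 286.3])]
flange [(0.71, [494.0, 153.0, 51.0], [243.1, 277.1]), (0.69, [510.0, 310.0, 34.0], [182.6, 330.1])]
barb_l [(0.89, [484.0, 307.0, 23.0], [194.4, 339.1]), (0.88, [499.0, 134.0, 41.0], [247.7, 273.3]), (0.85, [483.0, 183.0, 43.0], [237.5, 292.0]), (0.8, [535.0, 316.0, 26.0], [172.2, 327.8])]
barb_r [(0.89, [484.0, 307.0, 23.0], [194.4, 339.1]), (0.88, [499.0, 134.0, 41.0], [247.7, 273.3]), (0.85, [483.0, 183.0, 43.0], [237.5, 292.0]), (0.8, [535.0, 316.0, 26.0], [172.2, 327.8])]
pad_l [(0.67, [479.0, 180.0, 73.0], [239.1, 282.5]), (0.67, [538.0, 312.0, 57.0], [169.8, 316.7]), (0.57, [483.0, 303.0, 63.0], [193.4, 326.6]), (0.41, [498.0, 130.0, 74.0], [248.5, 261.9])]
dock_a [(0.93, [518.0, -124.0, -2.0], [315.1, 211.9]), (0.6, [488.0, 156.0, 4.0], [245.6, 293.4]), (0.48, [496.0, -1.0, 3.0], [290.1, 246.4])]
dock
[... 1566 characters left out ...]
], [240.2, 239.5]), (0.24, [407.0, -331.0, 1.0], [412.2, 268.6])]
column_l [(0.86, [491.0, -82.0, 65.0], [324.2, 236.9]), (0.19, [492.0, 154.0, -0.0], [239.8, 238.3])]
column_r [(0.86, [491.0, -82.0, 65.0], [324.2, 236.9]), (0.19, [492.0, 154.0, -0.0], [239.8, 238.3])]
{'time_s': 1.0, 'joint_positions': [-67.61, 13.78, 0.29, 76.5, 0.0, 90.0], 'joint_vel': [0.09, 0.04, -0.08, 0.05, -0.03, 0.12], 'joint_efforts': [-0.0, -37.22, 25.27, 0.0, -0.0, -0.0], 'position': [190.46, -462.3, 192.31], 'orientation': [[0.92, 0.38, 0.0], [0.38, -0.92, 0.0], [0.0, 0.0, -1.0]], 'contact_force': [0.23, 0.29, -0.07], 'wrist_torque': [0.01, -0.02, 0.04], 'grip_force': 0.0, 'finger_gap': 85.31} 18.700000000000003
```

Run:
```python
import cv2
a=cv2.imread('pics/scene0.png');b=cv2.imread('pics/top0.png')
c=lambda im,x,y,w,h,s:cv2.resize(im[y:y+h,x:x+w],None,fx=s,fy=s,interpolation=cv2.INTER_CUBIC)
cv2.imwrite('pics/a1.png',c(a,140,140,260,195,3))
cv2.imwrite('pics/b1.png',c(b,150,165,260,140,3))
```

```text
(no output)
```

View pics/scene0.png

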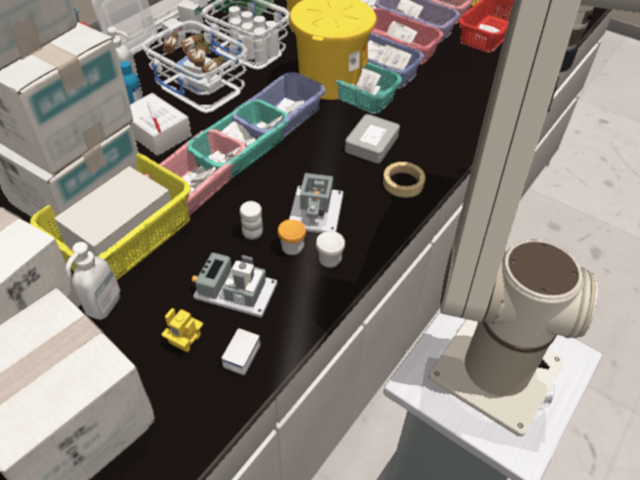

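```bash
sleep 0
```

```text
(no output)
```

View pics/b1.png

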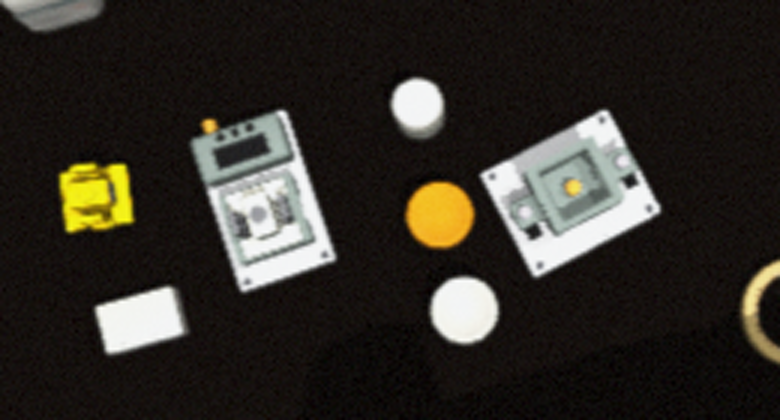

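View pics/a1.png

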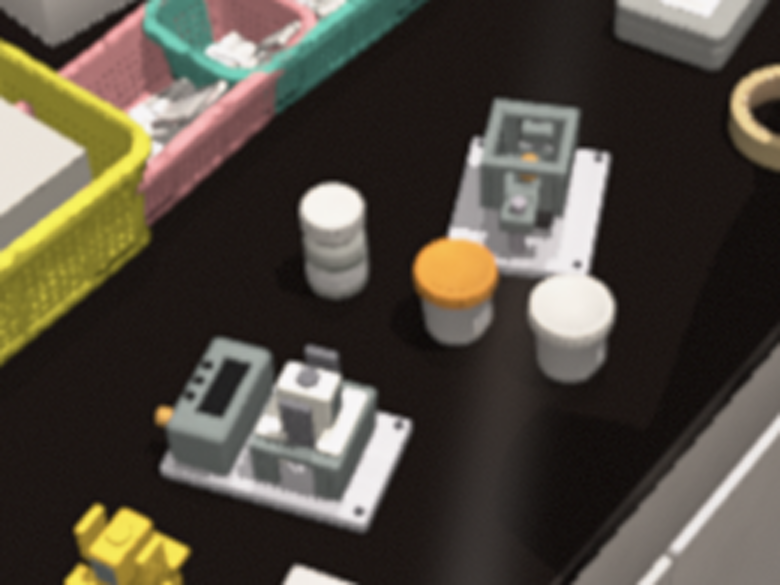

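The white cartridge is at scene (243,277), in the dock with the screen housing. The yellow look-alike, standing free at scene (182,329), is to be left alone. The crop confirms both. The empty column dock is at scene (315,205) / top (340,227). Next I'll fit the dock poses by silhouette.

```bash
cat > fit.py <<'E'
from h import *
from scipy.optimize import minimize
S=4
def box(x0,x1,y0,y1,z0,z1): return np.array([[x,y,z] for x in(x0,x1) for y in(y0,y1) for z in(z0,z1)],float)
def A(h): return [box(-60,90,-46,46,0,6),box(-32,32,-35,35,0,50),box(46,90,-42,42,0,56),box(-30,30,-27,27,50,56),box(-19,19,-11.5,11.5,50,90),box(-11,11,20,26,60,92),box(-11,11,-26,-20,60,92)]
def B(h): return [box(-55,55,-67,67,0,6),box(-32,32,-35,35,h-40,h),box(-6,6,44,56,0,64),box(-6,6,-56,-44,0,64)]
def render(im,model,x,y,a,h,win):
    x0,y0,x1,y1=win;m=np.zeros(((y1-y0)*S,(x1-x0)*S),np.uint8)
    c,s=np.cos(a),np.sin(a);R=np.array([[c,-s,0],[s,c,0],[0,0,1]]);T=im['pose'];K=im['camera_matrix']
    for b in model(h):
        q=(K@(T[:3,:3].T@((b@R.T+[x,y,0])-T[:3,3]).T)).T;p=q[:,:2]/q[:,2:]
        hull=cv2.convexHull(np.float32(((p+.5-[x0,y0])*S-.5)*16)).round().astype(np.int32)
        cv2.fillConvexPoly(m,hull,1,shift=4)
    return m.reshape(y1-y0,S,x1-x0,S).mean((1,3))
def fit(obs,model,x0,usez):
    def f(p): return sum(np.abs(render(i,model,p[0],p[1],p[2]/30,p[3] if usez else 50,w)-m).sum() for i,m,w in obs)
    n=4 if usez else 3; s=np.vstack([x0[:n]]+[np.array(x0[:n])+6*np.eye(n)[i] for i in range(n)])
    r=minimize(f,x0[:n],method='Nelder-Mead',options=dict(initial_simplex=s,xatol=.02,fatol=.02));p=r.x.copy();p[2]=np.degrees(p[2]/30);return p.round(2),round(r.fun,1)
def observe(c,names,near):
    im=arm.get_image(c);m=np.zeros((480,640),bool);uv=proj(im,near)
    for n in names:
        for d in arm.trace(n,c):
            r=d['region'];v,u=np.nonzero(r)
            if d['p']>.3 and np.hypot(u.mean()-uv[0],v.mean()-uv[1])<15: m|=r;print(c,n,round(d['p'],2),r.sum());break
    v,u=np.nonzero(m);w=(u.min()-12,v.min()-12,u.max()+13,v.max()+13)
    return im,m[w[1]:w[3],w[0]:w[2]].astype(float),w
E
python3 - <<'E'
from fit import *
for names,near,model,x0,z in [(['dock_a','cartridge','tab_l','tab_r'],[490,155,30],A,[490,155,18.6*np.pi/6],0),(['dock_b'],[518,-124,30],B,[518,-124,28*np.pi/6,74],1)]:
    ob=[observe(c,names,near) for c in('scene','top')]
    print('both',fit(ob,model,x0,z));
    for o in ob: print('one',fit([o],model,x0,z))
for c in ('scene','top'):
    for t in ['plunger_b','cup_a','cup_b','jar']: print(c,t,[(round(d['p'],2),np.round(d['xyz']).tolist()) for d in arm.spot_point(t,c)][:2])
E
```

```text
scene dock_a 0.65 2600
scene cartridge 0.59 809
scene tab_l 0.56 135
scene tab_r 0.56 135
top dock_a 0.56 1432
top cartridge 0.59 428
top tab_l 0.5 36
top tab_r 0.5 36
both (array([495.94, 153.53,  19.45]), np.float64(521.6))
one (array([496.12, 153.3 ,  18.64]), np.float64(385.2))
one (array([496.82, 154.18,  19.02]), np.float64(129.8))
scene dock_b 0.81 2317
top dock_b 0.79 1802
both (array([ 520.68, -128.44,   28.27,   81.66]), np.float64(337.2))
one (array([ 522.9 , -131.44,   27.86,   78.12]), np.float64(224.1))
one (array([ 519.3 , -127.69,   28.23,   80.02]), np.float64(81.6))Traceback (most recent call last):
  File "<stdin>", line 7, in <module>
ValueError: it knows: barb, cartridge, case, column, cup, dock, flange, jar, pad, small_box, tape
```

```bash
cat > ov.py <<'E'
from fit import *
def overlay(pa,pb,name,boxes=True):
    rows=[]
    for c in('scene','top'):
        im=arm.get_image(c);r=[]
        for model,(x,y,a,h) in((A,pa),(B,pb)):
            u,v=proj(im,[x,y,50]).astype(int);w,hh=40,34
            if c=='scene':w,hh=50,42
            f=8 if c=='scene' else 10
            k=cv2.resize(cv2.cvtColor(im['frame'],cv2.COLOR_RGB2BGR)[v-hh:v+hh,u-w:u+w],None,fx=4*100/(2*w),fy=4*100/(2*w),interpolation=cv2.INTER_CUBIC);s=400/(2*w)
            ca,sa=np.cos(np.radians(a)),np.sin(np.radians(a))
            zs=[(32,35,50),(19,11.5,90)] if model is A else [(32,35,h),(23.5,23.5,h),(55,67,6)]
            for X,Y,z in zs:
                q=[((proj(im,[x+ca*i*X-sa*j*Y,y+sa*i*X+ca*j*Y,z])-[u-w,v-hh]+.5)*s).astype(int) for i,j in((1,1),(1,-1),(-1,-1),(-1,1))]
                cv2.polylines(k,[np.array(q)],True,(0,0,255),1)
            r.append(cv2.resize(k,(400,300)) if False else k[:300])
        m=min(t.shape[0] for t in r);rows.append(np.hstack([t[:m] for t in r]))
    out=np.vstack(rows);cv2.imwrite('pics/'+name,out[:,:800]);print(out.shape)
E
python3 - <<'E'
from ov import *
overlay([492,154,18.8,0],[519,-127,28.2,80],'ov1.png')
E
```

```text
(600, 800, 3)
```

View pics/ov1.png

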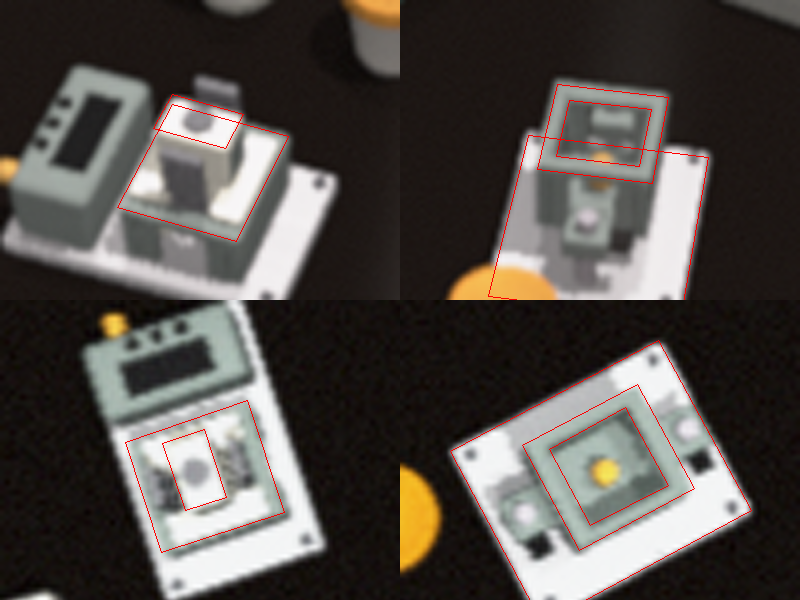

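The overlay matches: the socket rims and base plates line up within about 1 px. Dock A is at (492, 154), yaw 18.8°. Dock B is at (519, -127), yaw 28.2°, with its rim at about 80 mm. Moving over dock A now.

play_rows(
  commands=[
    [[0.3015,0.616,0,-0.063,1],[0.3015,0.616,0,-0.063,1],[0.3015,0.616,0,-0.063,1],[0.3015,0.616,0,-0.063,1],[0.3015,0.616,0,-0.063,1],[0.3015,0.616,0,-0.063,1],[0.3015,0.616,0,-0.063,1],[0.3015,0.616,0,-0.063,1],[0.3015,0.616,0,-0.063,1],[0.3015,0.616,0,-0.063,1]],
  ],
)

```text
time_s: 2.8
position: [410.9, -11.2, 192.7]
orientation: [[0.947, 0.322, 0.001], [0.322, -0.947, -0.0], [0.001, 0.001, -1.0]]
contact_force: [1.8, 0.1, -0.6]
finger_gap: 85.6
grip_force: 0.0
```

play_rows(
  commands=[
    [[0.0815,0.167,0,0,1],[0.0815,0.167,0,0,1],[0.0815,0.167,0,0,1],[0.0815,0.167,0,0,1],[0.0815,0.167,-0.03,0,1],[0.0815,0.167,-0.06,0,1],[0.0815,0.167,-0.06,0,1]],
  ],
)

```text
time_s: 3.5
position: [488.3, 153.2, 128.2]
orientation: [[0.946, 0.323, -0.009], [0.323, -0.946, -0.003], [-0.009, -0.0, -1.0]]
contact_force: [-1.0, -0.1, -0.3]
finger_gap: 85.4
grip_force: 0.0
```

Run:
```python
from h import *
o=arm.get_obs();print(o['position'].round(1) if hasattr(o['position'],'round') else o['position'],np.round(o['joint_positions'],1),np.round(o['contact_force'],2))
im=arm.get_image('scene');im2=arm.get_image('top')
f=lambda im,u,v,s,w,h:cv2.resize(cv2.cvtColor(im['frame'],cv2.COLOR_RGB2BGR)[v-h:v+h,u-w:u+w],None,fx=s,fy=s,interpolation=cv2.INTER_CUBIC)
cv2.imwrite('pics/c1.png',np.hstack([f(im,243,250,4,50,70),f(im2,237,230,4,50,70)]))
```

```text
[488.3 153.2 128.2] [ 17.4  17.7  -4.2  68.6  -0.  178.6] [-1.04 -0.1  -0.26]
```

View pics/c1.png

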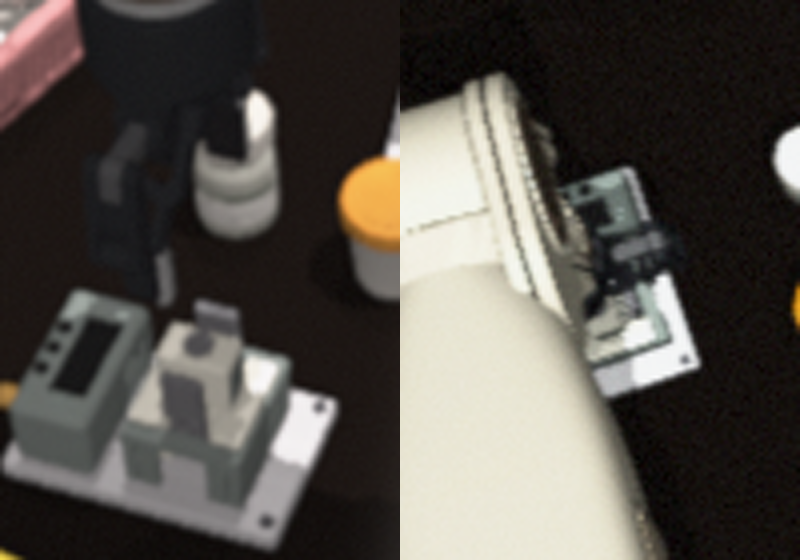

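play_rows(
  commands=[
    [[0,0,-0.01,0,1],[0,0,-0.025,0,1],[0,0,-0.04,0,1],[0,0,-0.055,0,1],[0,0,-0.065,0,1],[0,0,-0.072,0,1],[0,0,-0.074,0,1],[0,0,-0.074,0,1],[0,0,-0.074,0,1]],
  ],
)

```text
time_s: 4.5
position: [492.4, 153.9, 59.0]
orientation: [[0.947, 0.322, 0.001], [0.322, -0.947, 0.0], [0.001, 0.0, -1.0]]
contact_force: [0.1, -0.3, 0.1]
finger_gap: 85.4
grip_force: 0.0
```

Run:
```python
from h import *
o=arm.get_obs();print(o['position'],np.round(o['contact_force'],2))
im=arm.get_image('scene')
print(arm.get_obs()['position'])
cv2.imwrite('pics/c2.png',cv2.resize(cv2.cvtColor(im['frame'],cv2.COLOR_RGB2BGR)[215:315,190:300],None,fx=6,fy=6,interpolation=cv2.INTER_CUBIC)[:600])
```

```text
[492.35472277 153.94278096  58.96150075] [ 0.08 -0.29  0.1 ]
[492.37932452 153.96098901  59.00101577]
```

View pics/c2.png

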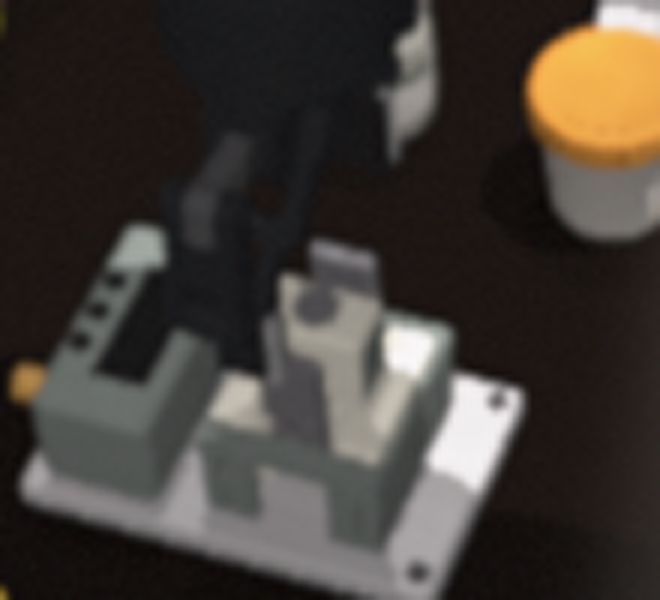

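play_rows(
  commands=[
    [[0,0,-0.002,0,0.4],[0,0,-0.002,0,0.35],[0,0,-0.002,0,0.3],[0,0,-0.002,0,0.3],[0,0,-0.002,0,0.3]],
  ],
)

```text
time_s: 5.05
position: [491.8, 153.8, 56.3]
orientation: [[0.947, 0.322, 0.0], [0.322, -0.947, -0.0], [0.0, 0.0, -1.0]]
contact_force: [-0.7, 0.5, -0.7]
finger_gap: 55.5
grip_force: 0.0
```

Linear, as predicted. Closing on to first contact.

play_rows(
  commands=[
    [[0,0,0,0,0.26],[0,0,0,0,0.24],[0,0,0,0,0.22],[0,0,0,0,0.2],[0,0,0,0,0.2],[0,0,0,0,0.2]],
  ],
)

```text
time_s: 5.65
position: [491.8, 153.8, 56.3]
orientation: [[0.947, 0.322, -0.0], [0.322, -0.947, 0.0], [-0.0, -0.0, -1.0]]
contact_force: [0.2, -0.0, -0.3]
finger_gap: 51.4
grip_force: 0.0
```

play_rows(
  commands=[
    [[0,0,0,0,0.18],[0,0,0,0,0.16],[0,0,0,0,0.14],[0,0,0,0,0.14],[0,0,0,0,0.14]],
  ],
)

```text
time_s: 6.15
position: [491.8, 153.8, 56.3]
orientation: [[0.947, 0.322, 0.0], [0.322, -0.947, 0.0], [0.0, -0.0, -1.0]]
contact_force: [-0.4, -0.5, 0.3]
finger_gap: 48.4
grip_force: 0.0
```

play_rows(
  commands=[
    [[0,0,0,0,0.12],[0,0,0,0,0.1],[0,0,0,0,0.08],[0,0,0,0,0.08],[0,0,0,0,0.08]],
  ],
)

```text
time_s: 6.65
position: [491.8, 153.8, 56.3]
orientation: [[0.947, 0.322, 0.0], [0.322, -0.947, 0.0], [0.0, -0.0, -1.0]]
contact_force: [-0.6, 0.6, -1.4]
finger_gap: 45.8
grip_force: 0.0
```

Run:
```python
from h import *
im=arm.get_image('scene')
o=arm.get_obs();print(o['finger_gap'],o['grip_force'],np.round(o['contact_force'],2),np.round(o['wrist_torque'],3))
cv2.imwrite('pics/c3.png',cv2.resize(cv2.cvtColor(im['frame'],cv2.COLOR_RGB2BGR)[235:310,195:295],None,fx=8,fy=8,interpolation=cv2.INTER_CUBIC))
```

```text
46.116737393681355 0.0 [-0.62  0.1  -0.21] [-0.015 -0.057  0.002]
```

View pics/c3.png

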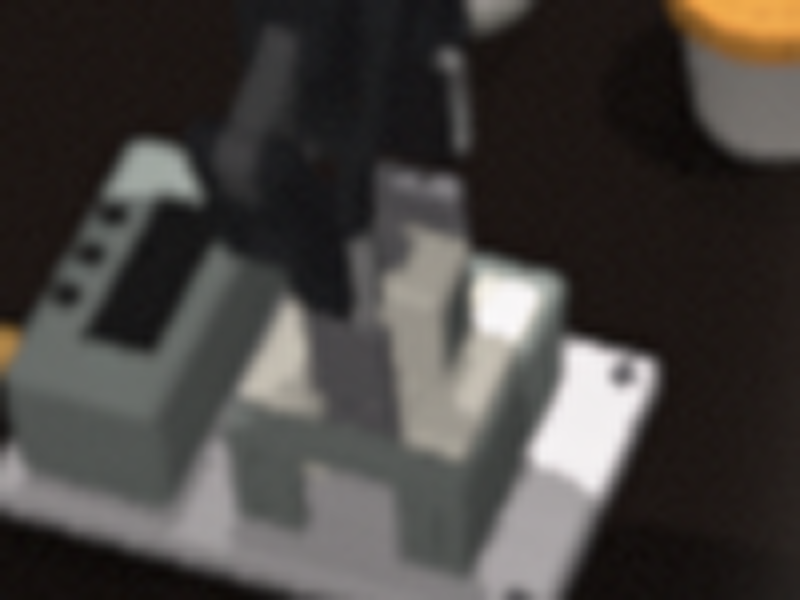

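Run:
```python
from h import *
im=arm.get_image('scene')
a=np.radians(18.8);c,s=np.cos(a),np.sin(a)
for X in(-11,11):
  for Y in (23,-23):
    for z in(60,66,92): 
      p=[491.8+c*X-s*Y,153.8+s*X+c*Y,z];print(X,Y,z,(proj(im,p)-[195,235])*8)
for X in(-19,19):
  for Y in (11.5,-11.5): print('block',X,Y,(proj(im,[491.8+c*X-s*Y,153.8+s*X+c*Y,90])-[195,235])*8)
for t in('pad_l','cartridge','flange'): print(t,[(round(d['p'],2),np.round(d['xyz']).tolist()) for d in arm.spot_point(t,'scene')][:4])
```

```text
-11 23 60 [392.  402.4]
-11 23 66 [390.4 388. ]
-11 23 92 [383.2 322.4]
-11 -23 60 [461.6 264.8]
-11 -23 66 [460.  250.4]
-11 -23 92 [454.4 184. ]
11 23 60 [309.6 380. ]
11 23 66 [308.  364.8]
11 23 92 [299.2 300. ]
11 -23 60 [381.6 243.2]
11 -23 66 [379.2 228. ]
11 -23 92 [372.  162.4]
block -19 11.5 [432.  300.8]
block -19 -11.5 [467.2 232. ]
block 19 11.5 [288.  261.6]
block 19 -11.5 [324.8 192.8]
pad_l [(0.53, [488.0, 307.0, 63.0]), (0.44, [480.0, 182.0, 72.0]), (0.44, [538.0, 311.0, 56.0]), (0.4, [499.0, 129.0, 76.0])]
cartridge [(0.85, [495.0, 155.0, 24.0]), (0.4, [496.0, 132.0, 79.0])]
flange [(0.96, [510.0, 314.0, 32.0]), (0.65, [494.0, 152.0, 54.0]), (0.16, [403.0, -336.0, -0.0])]
```

The finger tips are still just above the tabs: crop tip (350,318) against tab top edge (340,311). Grip force is 0 at 46 mm, so the tips stand about 30 mm higher than I assumed. I'll reopen and go down in guarded steps.

play_rows(
  commands=[
    [[0,0,0,0,0.4],[0,0,0,0,0.4],[0,0,0,0,0.4],[0,0,-0.002,0,0.4],[0,0,-0.004,0,0.4],[0,0,-0.006,0,0.4],[0,0,-0.006,0,0.4]],
  ],
)

```text
time_s: 7.6
position: [491.4, 153.7, 49.8]
orientation: [[0.947, 0.322, -0.001], [0.322, -0.947, -0.0], [-0.001, -0.0, -1.0]]
contact_force: [-0.1, -0.4, -0.1]
finger_gap: 59.6
grip_force: 0.0
```

play_rows(
  commands=[
    [[0,0,-0.001,0,0.4],[0,0,-0.002,0,0.4],[0,0,-0.004,0,0.4],[0,0,-0.006,0,0.4],[0,0,-0.008,0,0.4],[0,0,-0.008,0,0.4]],
  ],
)

```text
time_s: 8.2
position: [491.4, 153.7, 41.9]
orientation: [[0.947, 0.322, -0.001], [0.322, -0.947, -0.0], [-0.001, -0.0, -1.0]]
contact_force: [-0.6, 0.0, -0.3]
finger_gap: 59.6
grip_force: 0.0
```

Run:
```python
from h import *
im=arm.get_image('scene');save(im,'n2.png')
for t in('pad_l','case','tape'): print(t,[(round(d['p'],2),np.round(d['xyz']).tolist()) for d in arm.spot_point(t,'scene')][:4])
a=cv2.imread('pics/n2.png')[225:315,190:310];cv2.imwrite('pics/c4.png',cv2.resize(a,None,fx=6.6,fy=6.6,interpolation=cv2.INTER_CUBIC))
```

```text
pad_l [(0.52, [486.0, 307.0, 62.0]), (0.52, [538.0, 311.0, 57.0]), (0.37, [479.0, 180.0, 72.0]), (0.37, [498.0, 128.0, 78.0])]
case [(0.69, [548.0, -413.0, 4.0])]
tape [(0.76, [403.0, -336.0, -4.0]), (0.39, [493.0, 155.0, 20.0])]
```

View pics/c4.png

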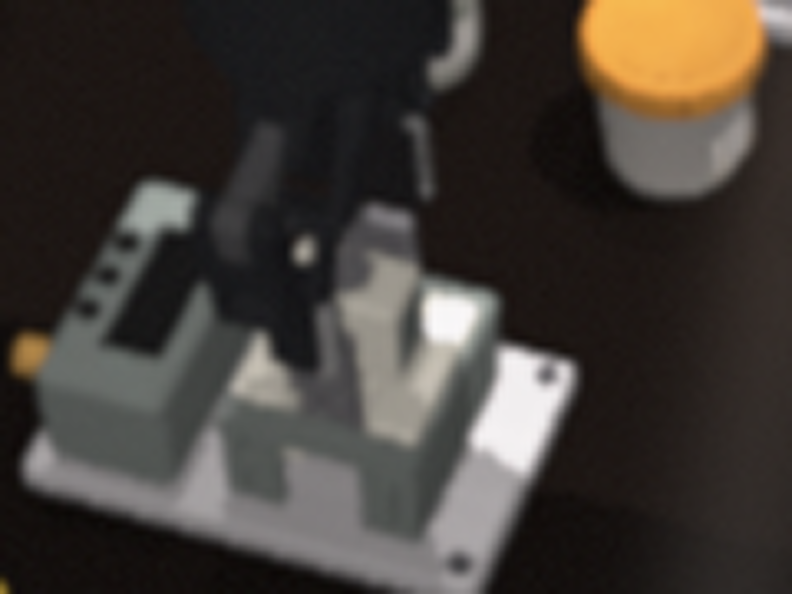

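play_rows(
  commands=[
    [[0,0,-0.002,0,0.35],[0,0,-0.004,0,0.35],[0,0,-0.006,0,0.35],[0,0,-0.008,0,0.33],[0,0,-0.008,0,0.3]],
  ],
)

```text
time_s: 8.9
position: [491.4, 153.7, 33.9]
orientation: [[0.947, 0.322, -0.001], [0.322, -0.947, -0.0], [-0.001, -0.0, -1.0]]
contact_force: [-0.0, 0.2, 0.5]
finger_gap: 55.4
grip_force: 0.0
```

play_rows(
  commands=[
    [[0,0,0,0,0.26],[0,0,0,0,0.24],[0,0,0,0,0.22],[0,0,0,0,0.2],[0,0,0,0,0.18],[0,0,0,0,0.18]],
  ],
)

```text
time_s: 9.5
position: [491.9, 153.8, 34.6]
orientation: [[0.947, 0.322, 0.0], [0.322, -0.947, -0.0], [0.0, 0.0, -1.0]]
contact_force: [-1.5, 1.7, 2.8]
finger_gap: 50.4
grip_force: 2.6
```

play_rows(
  commands=[
    [[-0.0002,0.0005,0,0,0.16],[-0.0002,0.0005,0,0,0.14],[-0.0002,0.0005,0,0,0.12],[-0.0002,0.0005,0,0,0.1],[-0.0002,0.0005,0,0,0.08],[-0.0002,0.0005,0,0,0.08]],
  ],
)

```text
time_s: 10.1
position: [492.0, 154.2, 34.8]
orientation: [[0.947, 0.322, 0.001], [0.322, -0.947, 0.0], [0.001, 0.0, -1.0]]
contact_force: [-1.6, -0.0, 4.9]
finger_gap: 46.4
grip_force: 4.0
```

play_rows(
  commands=[
    [[0,0,0.0003,0,0.06],[0,0,0.0006,0,0.04],[0,0,0.001,0,0.02],[0,0,0.001,0,0.0],[0,0,0.001,0,-0.02],[0,0,0.001,0,-0.02]],
  ],
)

```text
time_s: 10.7
position: [491.9, 154.3, 35.4]
orientation: [[0.947, 0.322, 0.001], [0.322, -0.947, 0.0], [0.001, 0.0, -1.0]]
contact_force: [1.1, -0.6, 2.8]
finger_gap: 42.1
grip_force: 5.4
```

play_rows(
  commands=[
    [[0,0,0,0,-0.035],[0,0,0,0,-0.045],[0,0,0,0,-0.055],[0,0,0,0,-0.055],[0,0,0,0,-0.055]],
  ],
)

```text
time_s: 11.2
position: [491.9, 154.3, 35.6]
orientation: [[0.947, 0.322, 0.001], [0.322, -0.947, 0.0], [0.001, 0.0, -1.0]]
contact_force: [0.7, -1.1, 5.3]
finger_gap: 40.3
grip_force: 6.2
```

play_rows(
  commands=[
    [[0,0,0,0,-0.06],[0,0,0,0,-0.065],[0,0,0,0,-0.07],[0,0,0,0,-0.07]],
  ],
)

```text
time_s: 11.6
position: [492.0, 154.2, 35.7]
orientation: [[0.947, 0.322, 0.001], [0.322, -0.947, -0.0], [0.001, 0.0, -1.0]]
contact_force: [0.2, -0.6, 5.7]
finger_gap: 39.8
grip_force: 9.9
```

play_rows(
  commands=[
    [[0,0,0,0,-0.075],[0,0,0,0,-0.08],[0,0,0,0,-0.085],[0,0,0,0,-0.085],[0,0,0,0,-0.085]],
  ],
)

```text
time_s: 12.1
position: [492.0, 154.2, 35.9]
orientation: [[0.947, 0.322, 0.001], [0.322, -0.947, -0.0], [0.001, 0.0, -1.0]]
contact_force: [-0.6, -1.1, 6.8]
finger_gap: 39.4
grip_force: 14.2
```

play_rows(
  commands=[
    [[0,0,0,0,-0.1],[0,0,0,0,-0.11],[0,0,0,0,-0.117],[0,0,0,0,-0.117],[0,0,0.001,0,-0.117],[0,0,0.002,0,-0.117],[0,0,0.003,0,-0.117]],
  ],
)

```text
time_s: 12.8
position: [490.4, 154.1, 37.3]
orientation: [[0.947, 0.322, -0.003], [0.322, -0.947, -0.0], [-0.003, -0.0, -1.0]]
contact_force: [-0.2, 0.5, -1.5]
finger_gap: 37.9
grip_force: 22.0
```

play_rows(
  commands=[
    [[0,0,0.001,0,-0.117],[0,0,0.002,0,-0.117],[0,0,0.003,0,-0.117],[0,0,0.004,0,-0.117],[0,0,0.005,0,-0.117]],
  ],
)

```text
time_s: 13.3
position: [491.5, 154.3, 43.4]
orientation: [[0.947, 0.322, -0.0], [0.322, -0.947, -0.0], [-0.0, -0.0, -1.0]]
contact_force: [-0.7, 0.7, -1.3]
finger_gap: 37.8
grip_force: 22.0
```

play_rows(
  commands=[
    [[0,0,0.003,0,-0.117],[0,0,0.008,0,-0.117],[0,0,0.016,0,-0.117],[0,0,0.026,0,-0.117],[0,0,0.038,0,-0.117],[0,0,0.052,0,-0.117],[0,0,0.066,0,-0.117],[0,0,0.078,0,-0.117],[0,0,0.087,0,-0.117],[0,0,0.087,0,-0.117]],
  ],
)

```text
time_s: 14.3
position: [492.7, 154.7, 132.1]
orientation: [[0.947, 0.322, 0.003], [0.322, -0.947, 0.001], [0.003, 0.0, -1.0]]
contact_force: [0.9, -0.6, -1.5]
finger_gap: 38.2
grip_force: 22.0
```

Run:
```python
from h import *
o=arm.get_obs();print(o['position'],o['grip_force'],np.round(o['contact_force'],2))
im=arm.get_image('scene');save(im,'n3.png')
for t in('cartridge','flange','pad_l','barb_l'): print(t,[(round(d['p'],2),np.round(d['xyz']).tolist()) for d in arm.spot_point(t,'scene')][:4])
```

```text
[492.7478731  154.65666983 132.13938653] 22.02858656644821 [ 0.9  -0.6  -1.52]
cartridge [(0.89, [492.0, 154.0, 116.0]), (0.72, [512.0, 309.0, 1.0])]
flange [(0.87, [509.0, 312.0, 32.0]), (0.65, [496.0, 152.0, 147.0]), (0.59, [484.0, 180.0, 139.0])]
pad_l [(0.57, [485.0, 307.0, 64.0]), (0.57, [538.0, 312.0, 58.0]), (0.54, [481.0, 176.0, 170.0]), (0.47, [499.0, 136.0, 174.0])]
barb_l [(0.97, [482.0, 180.0, 140.0]), (0.7, [502.0, 130.0, 140.0]), (0.63, [538.0, 314.0, 23.0]), (0.56, [483.0, 307.0, 25.0])]
```

play_rows(
  commands=[
    [[0.003,-0.03,0,0.02,-0.117],[0.007,-0.07,0,0.05,-0.117],[0.011,-0.115,0,0.08,-0.117],[0.015,-0.16,0,0.11,-0.117],[0.02,-0.205,0,0.14,-0.117],[0.024,-0.245,0,0.164,-0.117],[0.026,-0.27,0,0.164,-0.117],[0.0268,-0.281,0,0.164,-0.117],[0.0268,-0.281,0,0.164,-0.117],[0.0268,-0.281,0,0.164,-0.117]],
  ],
)

```text
time_s: 15.55
position: [518.0, -125.7, 129.9]
orientation: [[0.881, 0.473, -0.001], [0.473, -0.881, 0.001], [-0.0, -0.001, -1.0]]
contact_force: [-0.0, 0.2, -2.1]
finger_gap: 38.0
grip_force: 22.1
```

Run:
```python
from ov import *
o=arm.get_obs();print(o['position'],o['orientation'][0],o['grip_force'],np.round(o['contact_force'],2))
im=arm.get_image('scene')
for t in('cartridge','flange','pad_l','barb_l'): print(t,[(round(d['p'],2),np.round(d['xyz']).tolist()) for d in arm.spot_point(t,'scene')][:4])
x,y,a=519,-127,np.radians(28.2);z0=o['position'][2]-19;px,py=o['position'][:2]
u,v=proj(im,[x,y,100]).astype(int)
s=8;k=cv2.resize(cv2.cvtColor(im['frame'],cv2.COLOR_RGB2BGR)[v-37:v+38,u-50:u+50],None,fx=s,fy=s,interpolation=cv2.INTER_CUBIC)
for X,Y,z,cx,cy in[(32,35,80,x,y),(23.5,23.5,80,x,y),(30,27,z0+34,px,py),(20.5,20.5,z0,px,py)]:
    q=[((proj(im,[cx+np.cos(a)*i*X-np.sin(a)*j*Y,cy+np.sin(a)*i*X+np.cos(a)*j*Y,z])-[u-50,v-37]+.5)*s).astype(int) for i,j in((1,1),(1,-1),(-1,-1),(-1,1))]
    cv2.polylines(k,[np.array(q)],True,(0,0,255),1)
cv2.imwrite('pics/c5.png',k)
```

```text
[ 517.97930158 -125.74126864  129.85585004] [ 0.88125644  0.47263717 -0.00108842] 22.06717550754547 [-0.01  0.22 -2.07]
cartridge [(0.78, [522.0, -128.0, 112.0]), (0.76, [511.0, 310.0, 3.0])]
flange [(0.95, [510.0, 310.0, 32.0]), (0.9, [522.0, -129.0, 145.0])]
pad_l [(0.66, [538.0, 312.0, 57.0]), (0.65, [483.0, 305.0, 62.0])]
barb_l [(0.9, [529.0, -150.0, 137.0]), (0.62, [483.0, 310.0, 26.0]), (0.55, [536.0, 313.0, 23.0])]
```

View pics/c5.png

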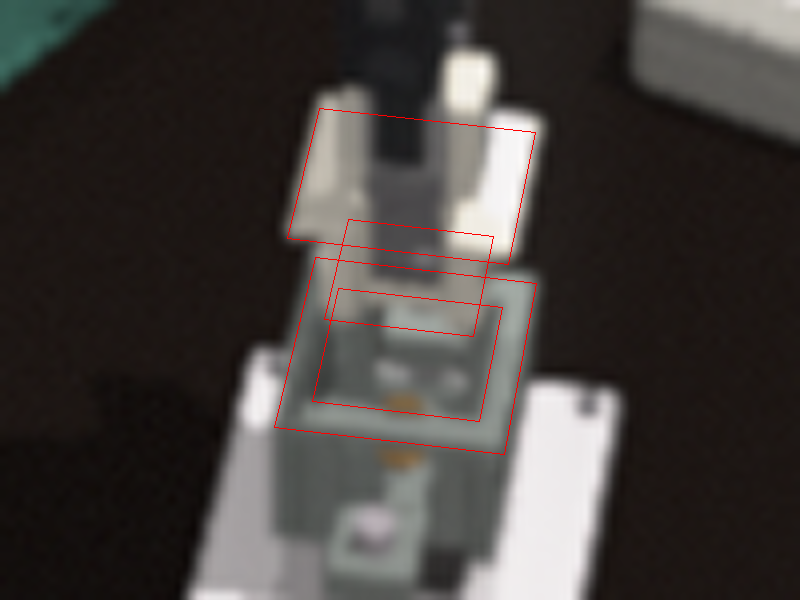

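play_rows(
  commands=[
    [[0.0005,-0.001,-0.005,0,-0.117],[0.0005,-0.001,-0.012,0,-0.117],[0.0005,-0.001,-0.02,0,-0.117],[0.0005,-0.001,-0.025,0,-0.117],[0.0005,-0.001,-0.027,0,-0.117],[0.0005,-0.001,-0.029,0,-0.117],[0.0005,-0.001,-0.031,0,-0.117],[0.0005,-0.001,-0.033,0,-0.117],[0.0005,-0.001,-0.035,0,-0.117]],
  ],
)

```text
time_s: 16.7
position: [519.7, -127.6, 97.8]
orientation: [[0.881, 0.472, 0.003], [0.472, -0.881, -0.0], [0.003, 0.001, -1.0]]
contact_force: [-5.7, 3.9, 18.8]
finger_gap: 38.4
grip_force: 25.3
```

play_rows(
  commands=[
    [[0,0,0.003,0,-0.117],[-0.001,0.001,0.003,0,-0.117],[-0.002,0.0015,0.003,0,-0.117],[-0.002,0.0015,0.003,0,-0.117]],
  ],
)

```text
time_s: 17.1
position: [517.4, -126.3, 98.5]
orientation: [[0.881, 0.472, 0.001], [0.472, -0.881, -0.0], [0.001, 0.001, -1.0]]
contact_force: [-0.2, -0.3, 0.1]
finger_gap: 38.3
grip_force: 22.4
```

play_rows(
  commands=[
    [[0,0,-0.001,0,-0.117],[0,0,-0.002,0,-0.117],[0,0,-0.003,0,-0.117],[0,0,-0.004,0,-0.117]],
  ],
)

```text
time_s: 17.5
position: [519.5, -125.7, 97.1]
orientation: [[0.881, 0.473, 0.006], [0.473, -0.881, 0.001], [0.006, 0.002, -1.0]]
contact_force: [0.9, 4.3, 14.3]
finger_gap: 38.3
grip_force: 24.7
```

Run:
```python
from h import *
o=arm.get_obs();print(np.round(o['position'],1),np.round(o['contact_force'],2),np.round(o['wrist_torque'],3))
a=np.radians(28.2);R=np.array([[np.cos(a),-np.sin(a)],[np.sin(a),np.cos(a)]])
print('local F',R.T@o['contact_force'][:2],'local M',R.T@o['wrist_torque'][:2])
im=arm.get_image('scene');save(im,'n4.png')
for t in('cartridge','flange','barb_l','dock_b','column_l'): print(t,[(round(d['p'],2),np.round(d['xyz'],1).tolist()) for d in arm.spot_point(t,'scene')][:4])
```

```text
[ 519.5 -125.7   97.1] [ 0.93  4.32 14.28] [ 0.71   0.017 -0.092]
local F [2.8604921  3.37264626] local M [ 0.63371999 -0.32000172]
cartridge [(0.97, [520.9, -126.8, 81.2]), (0.76, [513.0, 311.6, 0.4])]
flange [(0.67, [519.5, -125.0, 109.1]), (0.58, [508.8, 310.3, 32.9]), (0.58, [494.9, -82.4, 62.5]), (0.18, [395.6, 267.5, -3.1])]
barb_l [(0.96, [484.7, 309.8, 24.2]), (0.72, [537.2, 310.1, 25.7]), (0.66, [532.2, -148.4, 104.8]), (0.58, [503.8, -103.0, 104.5])]
dock_b [(0.98, [517.7, -123.8, 0.5]), (0.71, [490.3, 155.5, 1.1])]
column_l [(0.71, [544.4, -172.4, 61.4]), (0.61, [506.7, -107.4, 131.4]), (0.58, [490.7, -81.7, 66.7]), (0.52, [493.5, -4.6, 1.3])]
```

play_rows(
  commands=[
    [[0,0,0.003,0,-0.117],[0.0005,0.002,0.004,0,-0.117],[0.0005,0.002,0.004,0,-0.117],[0.0005,0.002,0.004,0,-0.117]],
  ],
)

```text
time_s: 18.2
position: [517.5, -124.2, 98.0]
orientation: [[0.881, 0.472, -0.0], [0.472, -0.881, 0.0], [-0.0, -0.0, -1.0]]
contact_force: [1.6, -0.4, -0.1]
finger_gap: 38.1
grip_force: 22.4
```

play_rows(
  commands=[
    [[0,0,-0.002,0,-0.117],[0,0,-0.003,0,-0.117],[0,0,-0.004,0,-0.117],[0,0,-0.005,0,-0.117]],
  ],
)

```text
time_s: 18.6
position: [519.9, -123.4, 96.3]
orientation: [[0.881, 0.473, 0.006], [0.473, -0.881, 0.001], [0.006, 0.002, -1.0]]
contact_force: [1.5, 4.1, 16.8]
finger_gap: 38.2
grip_force: 25.0
```

```bash
cat > edge.py <<'E'
from h import *
from scipy.optimize import minimize
ims={}
for c in('scene','top'):
    im=arm.get_image(c);g=cv2.cvtColor(cv2.imread(f'pics/{c}0.png'),cv2.COLOR_BGR2GRAY).astype(np.float32)
    g=cv2.GaussianBlur(g,(0,0),.8);ims[c]=(im,cv2.Sobel(g,cv2.CV_32F,1,0)/8,cv2.Sobel(g,cv2.CV_32F,0,1)/8)
def score(p,quads,cams,hz):
    x,y,a=p[0],p[1],p[2]/30;tot=0
    for c in cams:
        im,gx,gy=ims[c];T=im['pose'];K=im['camera_matrix']
        for X,Y,z in quads(p[3] if hz is None else hz):
            C=np.array([[X,Y],[-X,Y],[-X,-Y],[X,-Y]],float);t=np.linspace(.06,.94,40)[:,None]
            for i in range(4):
                P=C[i]*(1-t)+C[(i+1)%4]*t
                W=np.c_[x+np.cos(a)*P[:,0]-np.sin(a)*P[:,1],y+np.sin(a)*P[:,0]+np.cos(a)*P[:,1],np.full(40,z)]
                q=(W-T[:3,3])@T[:3,:3]@K.T;q=(q[:,:2]/q[:,2:]).astype(np.float32)
                d=q[-1]-q[0];n=np.array([-d[1],d[0]])/np.hypot(*d)
                m=lambda G:cv2.remap(G,q[:,:1].copy(),q[:,1:].copy(),cv2.INTER_LINEAR)[:,0]
                tot+=abs((m(gx)*n[0]+m(gy)*n[1]).mean())
    return -tot
def solve(p0,quads,cams,hz=None):
    n=4 if hz is None else 3;best=None;r=np.random.default_rng(0)
    for _ in range(25):
        s=np.array(p0[:n])+r.normal(0,2.5,n)
        o=minimize(score,s,args=(quads,cams,hz),method='Nelder-Mead',options=dict(xatol=.02,fatol=1e-3))
        if best is None or o.fun<best.fun:best=o
    p=best.x.copy();p[2]=np.degrees(p[2]/30);return p.round(1),round(best.fun,1)
D=np.pi/6
rimB=lambda h:[(32,35,h)];rimB2=lambda h:[(32,35,h),(24.5,24.5,h)];pl=lambda h:[(55,67,6)]
rimA=lambda h:[(32,35,50)]
E
python3 - <<'E'
from edge import *
b=[519,-127,28.2*D,80];a=[492,154,18.8*D]
for cams in(['scene','top'],['top'],['scene']):
    print(cams)
    print(' rim',solve(b,rimB,cams),' rim+mouth',solve(b,rimB2,cams),' plate',solve(b,pl,cams,0),' A',solve(a,rimA,cams,50))
E
```

```text
['scene', 'top']
 rim (array([ 514.5, -120.3,   26.9,   91.2]), np.float64(-154.6))  rim+mouth (array([ 519.7, -127.6,   27.5,   82.3]), np.float64(-283.6))  plate (array([ 519.3, -127.4,   27.9]), np.float64(-372.2))  A (array([493.8, 151.9,  18.5]), np.float64(-189.1))
['top']
 rim (array([ 543.3, -139. ,   27.6,   81.6]), np.float64(-136.1))  rim+mouth (array([ 543.8, -138.6,   27.1,   82. ]), np.float64(-159.0))  plate (array([ 518.4, -127.4,   27.7]), np.float64(-256.4))  A (array([465.2, 151.2,  19. ]), np.float64(-137.9))
['scene']
 rim (array([ 507.3, -108.6,   25.5,  104.1]), np.float64(-108.0))  rim+mouth (array([ 521.1, -128.6,   26.9,   80.8]), np.float64(-175.3))  plate (array([ 521.5, -130.1,   27.8]), np.float64(-126.9))  A (array([493.6, 152.7,  18.3]), np.float64(-120.7))
```

Run:
```python
from h import *
o=arm.get_obs();print(np.round(o['position'],1),np.round(o['contact_force'],2),np.round(o['wrist_torque'],3))
im=arm.get_image('scene')
u,v=proj(im,[519.5,-127.5,100]).astype(int)
s=10;k=cv2.resize(cv2.cvtColor(im['frame'],cv2.COLOR_RGB2BGR)[v-28:v+28,u-40:u+40],None,fx=s,fy=s,interpolation=cv2.INTER_CUBIC)
a=np.radians(27.7);px,py,pz=o['position']
for X,Y,z,cx,cy,col in[(32,35,82,519.5,-127.5,(0,0,255)),(23.5,23.5,82,519.5,-127.5,(0,0,255)),(30,27,pz+20,px,py,(0,200,0)),(22,22,pz-15,px,py,(255,100,0))]:
    q=[((proj(im,[cx+np.cos(a)*i*X-np.sin(a)*j*Y,cy+np.sin(a)*i*X+np.cos(a)*j*Y,z])-[u-40,v-28]+.5)*s).astype(int) for i,j in((1,1),(1,-1),(-1,-1),(-1,1))]
    cv2.polylines(k,[np.array(q)],True,col,1)
cv2.imwrite('pics/c6.png',k)
```

```text
[ 519.8 -123.4   96.3] [ 1.03  4.76 14.26] [ 0.825 -0.026 -0.089]
```

View pics/c6.png

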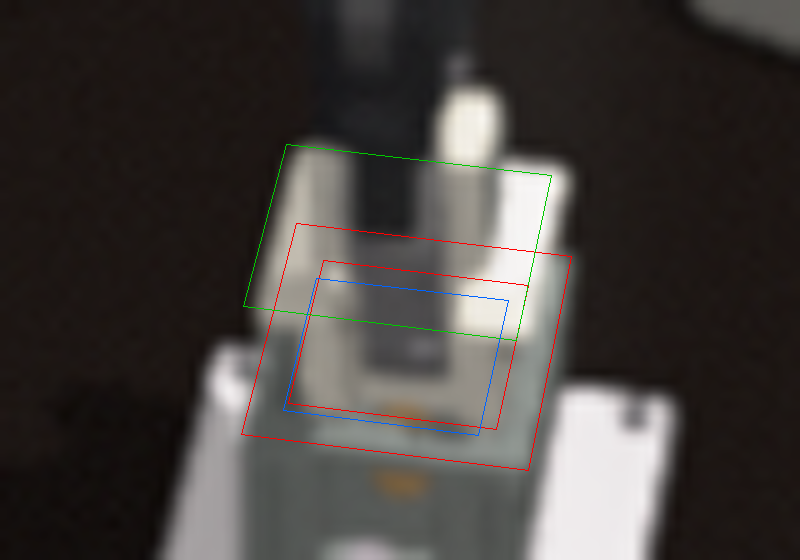

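The last picture shows the flange about 4 mm toward local -x of the TCP and about 5 mm higher than I modelled, with the plunger still visible. The plug is therefore resting on the rim or chamfer, off-centre. I'll measure the cartridge relative to the rim in the same camera.

Run:
```python
from edge import *
im=arm.get_image('scene');o=arm.get_obs();print(np.round(o['position'],1))
def setg(f):
    g=cv2.GaussianBlur(cv2.cvtColor(f,cv2.COLOR_RGB2GRAY).astype(np.float32),(0,0),.8)
    ims['scene']=(im,cv2.Sobel(g,cv2.CV_32F,1,0)/8,cv2.Sobel(g,cv2.CV_32F,0,1)/8)
setg(im['frame'])
def sol(p0,quads):
    f=lambda p:score([p[0],p[1],27.7*D],quads,['scene'],0)
    G=[(f((p0[0]+i,p0[1]+j)),i+p0[0],j+p0[1]) for i in np.arange(-10,10.1,.5) for j in np.arange(-10,10.1,.5)]
    return [tuple(np.round(g,1)) for g in sorted(G)[:4]]
for zb in(77,80,82):
    print(zb,'top+under',sol((518,-126),lambda h:[(30,27,zb+40),(30,27,zb+34)]),'block',sol((518,-126),lambda h:[(19,11.5,zb+74)]))
print('rim now',sol((518,-126),lambda h:[(32,35,82),(24.5,24.5,82)]))
setg(cv2.cvtColor(cv2.imread('pics/scene0.png'),cv2.COLOR_BGR2RGB))
print('rim before',sol((518,-126),lambda h:[(32,35,82),(24.5,24.5,82)]))
print('A block/flange in scene0: ',solve([492,154,18.8*D],lambda h:[(30,27,56),(19,11.5,90)],['scene'],50))
```

```text
[ 519.8 -123.4   96.3]
77 top+under [(np.float64(-206.4), np.float64(519.5), np.float64(-128.5)), (np.float64(-206.1), np.float64(519.5), np.float64(-129.0)), (np.float64(-206.1), np.float64(520.0), np.float64(-129.5)), (np.float64(-205.8), np.float64(520.0), np.float64(-129.0))] block [(np.float64(-68.0), np.float64(528.0), np.float64(-117.0)), (np.float64(-67.8), np.float64(528.0), np.float64(-116.5)), (np.float64(-67.7), np.float64(528.0), np.float64(-117.5)), (np.float64(-67.0), np.float64(528.0), np.float64(-118.0))]
80 top+under [(np.float64(-207.7), np.float64(517.5), np.float64(-126.0)), (np.float64(-207.6), np.float64(517.5), np.float64(-125.5)), (np.float64(-207.6), np.float64(518.0), np.float64(-126.5)), (np.float64(-207.1), np.float64(518.0), np.float64(-127.0))] block [(np.float64(-69.2), np.float64(527.5), np.float64(-116.0)), (np.float64(-69.0), np.float64(528.0), np.float64(-116.5)), (np.float64(-68.9), np.float64(527.5), np.float64(-116.5)), (np.float64(-68.7), np.float64(528.0), np.float64(-116.0))]
82 top+under [(np.float64(-208.8), np.float64(516.5), np.float64(-1
[... 320 characters left out ...]
p.float64(-66.0), np.float64(526.5), np.float64(-116.0)), (np.float64(-65.0), np.float64(527.5), np.float64(-116.5))]
rim now [(np.float64(-77.8), np.float64(528.0), np.float64(-136.0)), (np.float64(-77.3), np.float64(527.5), np.float64(-136.0)), (np.float64(-75.8), np.float64(527.0), np.float64(-136.0)), (np.float64(-75.1), np.float64(528.0), np.float64(-135.5))]
rim before [(np.float64(-174.4), np.float64(520.5), np.float64(-127.5)), (np.float64(-174.3), np.float64(520.0), np.float64(-127.5)), (np.float64(-173.9), np.float64(520.5), np.float64(-128.0)), (np.float64(-173.7), np.float64(520.0), np.float64(-127.0))]
A block/flange in scene0:  (array([490.7, 154.7,  20.3]), np.float64(-255.1))
```

play_rows(
  commands=[
    [[0,0,0.004,0,-0.117],[0.002,-0.0005,0.008,0,-0.117],[0.0055,-0.0015,0.008,0,-0.117],[0.0055,-0.0015,0.008,0,-0.117],[0.0055,-0.0015,0.006,0,-0.117],[0.0055,-0.0015,0.004,0,-0.117],[0.0055,-0.0015,0.003,0,-0.117],[0.0055,-0.0015,0.002,0,-0.117]],
  ],
)

```text
time_s: 19.7
position: [522.1, -125.2, 94.8]
orientation: [[0.881, 0.472, -0.001], [0.472, -0.881, 0.001], [-0.001, -0.002, -1.0]]
contact_force: [-0.6, 1.9, -0.0]
finger_gap: 37.9
grip_force: 22.5
```

play_rows(
  commands=[
    [[0,0,-0.001,0,-0.117],[0,0,-0.002,0,-0.117],[0,0,-0.003,0,-0.117]],
  ],
)

```text
time_s: 20.0
position: [522.5, -125.1, 92.2]
orientation: [[0.881, 0.472, -0.001], [0.472, -0.881, 0.001], [0.0, -0.001, -1.0]]
contact_force: [-1.6, 4.0, 0.8]
finger_gap: 38.1
grip_force: 22.7
```

play_rows(
  commands=[
    [[-0.0004,0.001,-0.002,0,-0.117],[-0.0004,0.001,-0.004,0,-0.117],[-0.0004,0.001,-0.006,0,-0.117],[-0.0004,0.001,-0.008,0,-0.117]],
  ],
)

```text
time_s: 20.4
position: [522.5, -124.8, 84.1]
orientation: [[0.882, 0.472, 0.0], [0.472, -0.882, -0.0], [-0.0, 0.0, -1.0]]
contact_force: [-0.9, 1.5, -0.3]
finger_gap: 38.2
grip_force: 22.5
```

play_rows(
  commands=[
    [[0,0,-0.002,0,-0.117],[0,0,-0.004,0,-0.117],[0,0,-0.006,0,-0.117],[0,0,-0.008,0,-0.117],[0,0,-0.01,0,-0.117],[0,0,-0.011,0,-0.117]],
  ],
)

```text
time_s: 21.0
position: [522.7, -124.8, 73.7]
orientation: [[0.881, 0.472, 0.001], [0.472, -0.881, -0.0], [0.001, 0.001, -1.0]]
contact_force: [-1.4, 1.6, 5.0]
finger_gap: 38.5
grip_force: 23.3
```

play_rows(
  commands=[
    [[0,0,-0.001,0,-0.117],[0,0,-0.002,0,-0.117],[0,0,-0.003,0,-0.117],[0,0,-0.004,0,-0.117],[0,0,-0.005,0,-0.117],[0,0,-0.005,0,-0.117]],
  ],
)

```text
time_s: 21.6
position: [522.7, -124.9, 70.2]
orientation: [[0.882, 0.472, 0.002], [0.472, -0.882, -0.0], [0.001, 0.001, -1.0]]
contact_force: [-5.2, 1.6, 13.0]
finger_gap: 38.1
grip_force: 24.5
```

play_rows(
  commands=[
    [[-0.0012,0,0,0,-0.117],[-0.0012,0,0,0,-0.117],[-0.0012,0,-0.001,0,-0.117],[-0.0012,0,-0.001,0,-0.117]],
  ],
)

```text
time_s: 22.0
position: [522.6, -124.9, 70.0]
orientation: [[0.881, 0.472, 0.004], [0.472, -0.881, -0.001], [0.003, 0.002, -1.0]]
contact_force: [-5.0, 2.1, 15.7]
finger_gap: 37.8
grip_force: 24.9
```

```bash
cat > chk.py <<'E'
from edge import *
im=arm.get_image('scene');o=arm.get_obs();print(np.round(o['position'],1),np.round(o['contact_force'],1),np.round(o['grip_force'],1),round(o['time_s'],1))
g=cv2.GaussianBlur(cv2.cvtColor(im['frame'],cv2.COLOR_RGB2GRAY).astype(np.float32),(0,0),.8)
ims['scene']=(im,cv2.Sobel(g,cv2.CV_32F,1,0)/8,cv2.Sobel(g,cv2.CV_32F,0,1)/8)
f=lambda x,y,z:score([x,y,27.7*D],lambda h:[(30,27,z)],['scene'],0)
G=sorted((f(520.3+.885*i-.465*j,-127.5+.465*i+.885*j,z),i,j,z) for i in(-2,-1,0,1,2) for j in(-1.5,0,1.5) for z in np.arange(76,104,1.))
for k in G[:6]: print(np.round(k,1))
for t in('flange','cartridge','barb_l'): print(t,[(round(d['p'],2),np.round(d['xyz'],1).tolist()) for d in arm.spot_point(t,'scene') if d['xyz'][1]<0])
E
python3 chk.py
```

```text
[ 522.6 -124.9   70. ] [-5.1  2.8 15.4] 24.9 22.1
[-91.2   0.    1.5  92. ]
[-90.8   1.   -1.5  89. ]
[-90.7   1.    0.   90. ]
[-90.7   0.    1.5  93. ]
[-90.4   1.    1.5  92. ]
[-90.3   1.    0.   91. ]
flange []
cartridge [(0.56, [523.3, -124.7, 54.7]), (0.17, [495.1, -4.6, 0.6])]
barb_l [(0.7, [510.3, -102.4, 76.4]), (0.6, [532.0, -147.0, 77.1])]
```

play_rows(
  commands=[
    [[-0.0015,0.0005,-0.0005,0,-0.117],[-0.0015,0.0005,-0.001,0,-0.117],[-0.0015,0.0005,-0.0015,0,-0.117],[-0.0015,0.0005,-0.002,0,-0.117],[-0.0015,0.0005,-0.002,0,-0.117]],
  ],
)

```text
time_s: 22.8
position: [522.6, -125.0, 69.7]
orientation: [[0.882, 0.472, 0.008], [0.472, -0.882, -0.002], [0.006, 0.005, -1.0]]
contact_force: [-5.3, 2.7, 21.8]
finger_gap: 38.0
grip_force: 25.9
```

play_rows(
  commands=[
    [[0.002,0,0.003,0,-0.117],[0.002,0,0.006,0,-0.117],[0.002,0,0.008,0,-0.117],[0.002,0,0.009,0,-0.117],[0.002,0,0.009,0,-0.117]],
  ],
)

```text
time_s: 23.3
position: [522.6, -124.7, 74.5]
orientation: [[0.882, 0.472, 0.001], [0.472, -0.882, -0.001], [0.001, 0.001, -1.0]]
contact_force: [0.3, 0.2, 3.1]
finger_gap: 38.2
grip_force: 23.1
```

play_rows(
  commands=[
    [[0,0,0.001,0,-0.117],[0,0,0.002,0,-0.117],[0,0,0.0025,0,-0.117],[0,0,0.0025,0,-0.117]],
  ],
)

```text
time_s: 23.7
position: [522.5, -124.6, 77.1]
orientation: [[0.882, 0.472, 0.001], [0.472, -0.882, -0.001], [0.001, 0.001, -1.0]]
contact_force: [2.5, -1.5, 2.5]
finger_gap: 38.2
grip_force: 22.9
```

play_rows(
  commands=[
    [[0,0,0.001,0,-0.117],[0,0,0.002,0,-0.117],[0,0,0.0025,0,-0.117],[0,0,0.0025,0,-0.117]],
  ],
)

```text
time_s: 24.1
position: [520.2, -123.6, 78.3]
orientation: [[0.881, 0.472, -0.003], [0.472, -0.881, 0.001], [-0.002, -0.003, -1.0]]
contact_force: [0.0, 0.4, -0.3]
finger_gap: 38.1
grip_force: 22.4
```

play_rows(
  commands=[
    [[0.002,-0.001,0,0,-0.117],[0.002,-0.001,-0.002,0,-0.117],[0.002,-0.001,-0.004,0,-0.117],[0.002,-0.001,-0.006,0,-0.117],[0.002,-0.001,-0.008,0,-0.117],[0.002,-0.001,-0.009,0,-0.117],[0.002,-0.001,-0.009,0,-0.117],[0.002,-0.001,-0.009,0,-0.117]],
  ],
)

```text
time_s: 24.9
position: [522.8, -124.8, 70.9]
orientation: [[0.882, 0.472, -0.001], [0.472, -0.882, 0.001], [-0.001, -0.001, -1.0]]
contact_force: [-4.6, 2.4, 7.2]
finger_gap: 38.1
grip_force: 23.6
```

play_rows(
  commands=[
    [[0,0,-0.001,0,-0.117],[0,0,-0.002,0,-0.117],[0,0,-0.0025,0,-0.117],[0,0,-0.0025,0,-0.117]],
  ],
)

```text
time_s: 25.3
position: [522.9, -124.8, 70.2]
orientation: [[0.882, 0.472, -0.0], [0.472, -0.882, 0.0], [0.0, -0.0, -1.0]]
contact_force: [-7.8, 2.5, 16.3]
finger_gap: 38.5
grip_force: 25.1
```

play_rows(
  commands=[
    [[-0.0008,-0.0003,0,0,-0.117],[-0.0008,-0.0003,0,0,-0.09],[-0.0008,-0.0003,-0.0003,0,-0.04],[-0.0008,-0.0003,-0.0008,0,0.02],[-0.0008,-0.0003,-0.0012,0,0.08],[-0.0008,-0.0003,-0.0015,0,0.14],[-0.0008,-0.0003,-0.0015,0,0.18],[-0.0008,-0.0003,-0.0015,0,0.18]],
  ],
)

```text
time_s: 26.1
position: [523.3, -125.3, 66.5]
orientation: [[0.881, 0.472, 0.001], [0.472, -0.881, 0.0], [0.001, 0.0, -1.0]]
contact_force: [-0.8, 1.5, 3.3]
finger_gap: 50.4
grip_force: 2.3
```

```bash
python3 chk.py
```

```text
[ 523.1 -125.4   66.3] [0.  1.8 2.8] 2.3 26.2
[-87.5   0.    1.5  94. ]
[-87.2   0.    1.5  93. ]
[-86.8   0.    1.5  95. ]
[-86.5   0.    0.   93. ]
[-86.4   0.    0.   92. ]
[-86.    1.   -1.5  90. ]
flange [(0.91, [522.3, -128.6, 84.5])]
cartridge [(0.56, [521.7, -128.0, 55.6])]
barb_l [(0.88, [531.2, -148.0, 75.6]), (0.74, [508.0, -104.9, 78.9])]
```

play_rows(
  commands=[
    [[0,0,0.001,0,0.24],[0,0,0.002,0,0.32],[0,0,0.002,0,0.45],[0,0,0.002,0,0.5],[0,0,0.002,0,0.5]],
  ],
)

```text
time_s: 26.9
position: [523.0, -125.6, 68.2]
orientation: [[0.882, 0.472, 0.0], [0.472, -0.882, -0.0], [-0.0, 0.0, -1.0]]
contact_force: [-1.0, 0.0, -0.3]
finger_gap: 64.1
grip_force: 0.0
```

```bash
python3 chk.py
```

```text
[ 523.  -125.5   68.3] [-0.9  1.   0.3] 0.0 27.1
[-89.9  -1.    1.5  94. ]
[-89.4  -1.    1.5  95. ]
[-89.2  -1.    1.5  93. ]
[-89.  -1.   0.  93.]
[-88.7   0.    0.   92. ]
[-88.6   0.   -1.5  91. ]
flange [(0.58, [524.4, -124.9, 86.1])]
cartridge [(0.98, [521.2, -125.6, 56.2]), (0.59, [543.8, -170.6, 61.5])]
barb_l [(0.55, [508.1, -103.2, 82.0])]
```

play_rows(
  commands=[
    [[0,0,0.005,0,0.5],[0,0,0.015,0,0.5],[0,0,0.03,0,0.5],[0,0,0.06,0,0.6],[0,0,0.1,0,0.8],[-0.04,-0.03,0.12,0,1],[-0.09,-0.06,0.12,0,1],[-0.14,-0.09,0.12,0,1],[-0.18,-0.12,0.12,0,1],[-0.2,-0.14,0.12,0,1]],
  ],
)

```text
time_s: 28.2
position: [321.3, -266.1, 189.6]
orientation: [[0.881, 0.473, 0.002], [0.473, -0.881, -0.001], [0.001, 0.002, -1.0]]
contact_force: [0.5, -1.0, -0.2]
finger_gap: 85.2
grip_force: 0.0
```

```bash
cat > chk2.py <<'E'
from edge import *
for c in('scene','top'):
    im=arm.get_image(c);g=cv2.GaussianBlur(cv2.cvtColor(im['frame'],cv2.COLOR_RGB2GRAY).astype(np.float32),(0,0),.8)
    ims[c]=(im,cv2.Sobel(g,cv2.CV_32F,1,0)/8,cv2.Sobel(g,cv2.CV_32F,0,1)/8)
print(arm.get_obs()['time_s'])
b=[519.5,-127.5,27.7*D,84]
Q={'flange':lambda h:[(30,27,h+6)],'fl+block':lambda h:[(30,27,h+6),(19,11.5,h+40)],'rim+fl':lambda h:[(32,35,82),(30,27,h+6)]}
for k,q in Q.items(): print(k,solve(b,q,['scene','top']),solve(b,q,['scene']))
for c in('scene','top'):
  for t in('flange','cartridge','barb_l','pad_l'): print(c,t,[(round(d['p'],2),np.round(d['xyz'],1).tolist()) for d in arm.spot_point(t,c) if d['xyz'][1]<-60])
E
python3 chk2.py
```

```text
28.4
flange (array([ 514.4, -118.8,   27.1,   97.3]), np.float64(-172.9)) (array([496.5, -95.2,  26.9, 124.7]), np.float64(-107.9))
fl+block (array([ 521.3, -127.5,   27.7,   83.2]), np.float64(-398.6)) (array([ 514.5, -117.7,   27.6,   94. ]), np.float64(-266.5))
rim+fl (array([ 522. , -129.3,   27.3,   85.4]), np.float64(-262.6)) (array([ 524.6, -133.3,   26.1,   81.3]), np.float64(-192.3))
scene flange [(0.92, [524.3, -124.7, 83.2])]
scene cartridge [(0.73, [523.1, -127.5, 56.4])]
scene barb_l [(0.58, [507.6, -104.0, 80.6])]
scene pad_l [(0.62, [506.2, -101.0, 105.0]), (0.51, [531.4, -147.1, 112.2])]
top flange [(0.63, [518.2, -123.7, 83.6])]
top cartridge [(0.57, [519.7, -125.7, 55.6])]
top barb_l [(0.81, [507.1, -102.8, 72.5]), (0.7, [534.3, -154.3, 75.1])]
top pad_l [(0.6, [535.5, -149.0, 111.5]), (0.53, [510.1, -100.2, 113.8])]
```

```bash
python3 -c "
from rig import arm
print(arm.sign_off())"
```

```text
the job is handed in; nothing more can be done
None
```

I moved the cartridge from the sampler dock into the column dock and handed the job in at about 29 s. The latch is inferred from measurements after the arm backed off, not tested with a pull: both pads had sprung out (about 52–55 mm apart) and the flange sat about 2.5 mm above the estimated rim height. The highest force I read was about 22 N at the wrist, from pressing it home, and about 26 N on a pad.

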